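Open the guarded cleaner jug before wiping out the microwave

ROBOT

A 7-joint arm with a two-finger parallel gripper is mounted at the origin on the work surface. World frame = base frame: x ahead of the robot, y to its left, z up, the work surface at z = 0. Lengths are in m, angles in rad, forces in N, time in s.
With the tool pointing down it reaches from about 0.35 to 0.9 m from the base axis. Payload 19.9 kg.
Tool frame: the origin (TCP) lies between the finger pads; the fingertips stand 19 mm ahead of it and the grasp point (between the pads) is the TCP; z points along the fingers, y is the direction in which the jaws open and shut (so a half turn about z gives the same grasp; the last joint's range is limited). The gripper opens to 94 mm and grips with 3 to 60 N. Pads are 16 mm wide; open, the fingers measure 119 mm over their backs; the gripper's body (75 mm by 177 mm) begins 78 mm behind the grasp point.
Start: joints at [-1.341, 0.417, -0.01, 1.614, 0.005, 1.111, -0.053], TCP at [0.167, 0.602, 0.224] pointing down, gripper open.
Joint ranges: [-2.81, 2.81], [-0.39, 2.02], [-1.27, 1.25], [0.06, 2.57], [-1.19, 4.33], [0.19, 2], [-2.82, 2.82]. Speed limits (rad/s): [1.89, 1.89, 2.39, 2.39, 3.01, 3.01, 3.01].

INTERFACE

Orientations are given as a 3x3 rotation matrix whose columns are the frame's x, y, z axes.
In Python, from rig import robot gives the robot as it stands. Calls block until the motion is done:
- robot.move_ptp(position, orientation): joint-space move of the TCP to a pose.
- robot.move_linear(position, velocity=0.15, frame=None, threshold=None): straight line of the TCP; frame=None keeps the orientation; velocity is the mean speed in m/s. With threshold (N) it stops when the force on the tool has changed by that much, and returns True; else False.
- robot.goto_joints(angles): joint-space move.
- robot.gripper_to(opening): finger opening in m; the grip force is fixed at half the most; returns when the fingers have stopped.
- robot.pause(seconds).
- robot.ik(position, orientation): joint angles nearest the present ones, or None.
- robot.get_state(): the state.
- robot.grab_frame(name): name is "scene" or "top" or "wrist"; returns the picture (420x560x3 uint8, red, green, blue); there is no depth.
- robot.camera_info(name): a dict with "fx", "fy", "cx", "cy" (pixels), "rvec" (rotation vector, rad) and "tvec" (3), from world to camera coordinates, as OpenCV has them. Camera axes: x right, y down, z forward; pixel columns grow to the right and rows downward; lengths in m; the calibration is good to about 2 mm. A picture is of the moment at which its call begins: read the wrist's pose just before it. camera_info takes no time and is no camera call; for the wrist camera it gives the pose at the moment of the call.
A pose or a line that the arm cannot do raises robot.PlanningError and nothing moves.
- robot.sign_off(): hands the job in, once; it reports no verdict.
The state is a dict: "time": time; "qpos": joint angles; "joint_vel": joint speeds; "effort": joint torques, N m; "ee_pos": TCP position; "tool_rot": TCP orientation; "force": force on the tool from outside, world axes, zero at the start; "moment": the same for the moment, N m; "opening": finger opening in m.
Only numpy, scipy, OpenCV 4.12 (cv2) and the standard library are available. Lean on these libraries where they do the work, as an engineer would, in place of code of your own. Each camera call takes 0.05 s, during which the arm holds its last target. There are 200 camera calls.

TASK

Get the cleaner open so the microwave can be wiped out: pull the metal guard straight up off its rail against the spring catch, and stand it upright on its feet in the middle of the cork mat. Then press the jug's safety cap down, twist it anticlockwise (seen from above) while it is down until it comes free, and lift it off. Finish while still holding the cap in the gripper, level and straight above the open neck, about 10 cm higher than it sat; do not put it down, and leave the other things on the counter where they are.

Things in the scene. Friction and masses are not known exactly. Their poses are not given: they have to be found in the camera images.
- jug: White square cleaner jug (92 x 92 mm, shoulder 140 mm above the counter) fixed in a steel counter rack; jug, rack and rail never move. Origin: on the jug's axis at counter height; z up, x points from the jug to the rail (away from the robot, give or take the yaw). Two lugs on the neck hold the cap.
- rail_mid (a point): Middle of the top of the rack's rail: a flat bar along y, 20 mm thick, 124 mm long, 30 mm tall, its top 205 mm above the counter, 95 mm from the jug's axis, on a 14 mm square post near each end. Two sprung balls in its sides catch the guard. Axes as the jug's.
- neck (a point): Point on the jug's axis 179.5 mm above the counter: where the cap's centre is while the cap is seated. Axes as the jug's.
- liner (a joint): Sprung liner inside the jug's mouth, pushed down by the cap: 0 when the cap is merely seated, up to 0.007 m at its hard stop. It pushes up with 4 N at 0 and 11 N at 0.007. The cap can turn only when this is above about 0.0045 (about 8.5 N of push).
- cap_center (a point): Centre (half-way up) of the loose, grey, ribbed, round safety cap on the jug: 51 mm across, 39 mm tall, 35 g; z up its axis, x along the bar on its top; closed, x is along the jug's x. To open: press down 5 to 7 mm, turn 75 degrees anticlockwise (free from 50 to 125) while down, lift. Grip it across any diameter; 20 mm is free below its skirt. The guard's plate covers it at first.
- guard_grip (a point): Grip point of the loose aluminium guard (160 g): middle of its upright fin, 12 mm thick along x, 36 mm wide along y; the fin's top is 18 mm above, the saddle's top 28 mm below. z up; its plate, 56 mm wide, reaches 132 mm from here towards -x over the cap, underside 36 mm below this point. Pulling it up off the rail takes some 7 to 10 N in the first 10 mm; after 35 mm it is clear.
- guard_foot (a point): Point midway between the guard's two feet (undersides of the saddle's cheeks), 66 mm below the grip point. Axes as there. The guard stands by itself on its feet (34 x 50 mm), the plate overhanging.
- mat: Square cork mat 120 x 120 x 4 mm lying fixed on the counter to the left or to the right of the jug; origin at the centre of its underside. The guard is to stand on it.
- mug: White mug, 80 mm across, 95 mm tall, on the other side of the jug from the mat; origin at underside centre. Leave alone.
- spare_bottle: White round bottle, 68 mm across, 200 mm tall, standing behind the rack. Origin at underside centre. Leave alone.
- jar: Amber glass jar with steel lid, 76 mm across, 100 mm tall, behind the rack. Origin at underside centre. Leave alone.
- tumbler: Steel tumbler, 68 mm across, 100 mm tall, at the far left. Origin at underside centre. Leave alone.
- bowl: White bowl, 130 mm across, 55 mm tall. Origin at underside centre. Leave alone.
- spoon: Spoon lying flat near the robot. Leave alone.
- spatula: Spatula lying flat at the left. Leave alone.
There are look-alikes about, which are no part of the job. What is shaped like the part that bears guard_grip but blue is not meant.

How it is judged:
On the way, in this order (a step that is already met when the one before it is completed fails the run):
1. the guard has been pulled up clear of its rail, in the gripper (z of guard_foot in the frame of jug above 0.206 m and contact force between guard and the fingers above 0.5 N), for 0.1 s.
2. the guard stands upright on the mat, released (horizontal distance between guard_foot and mat below 0.05 m and height (world z) of guard_foot below 0.012 m and angle between guard_foot's own z axis and vertical below 0.15 rad and contact force between guard and the fingers below 0.1 N), for 0.2 s.
3. the gripper presses the closed cap down against its spring (value of joint liner above 0.004 m and contact force between cap and the fingers above 0.5 N and angle between the x axis of cap_center and the x axis of jug, either way round below 0.4 rad), for 0.04 s.
4. the cap has been turned free on the neck (angle between the x axis of cap_center and the x axis of jug, either way round above 0.75 rad and distance between cap_center and neck below 0.02 m), for 0.04 s.
At the end, for the whole second after the job is handed in: The gripper holds the cap still, 60 to 150 mm above its seat, within 35 mm sideways of the neck's axis and within 0.25 rad of level, clear of the jug; the guard stands upright (within 0.15 rad) on its feet on the mat, its middle within 50 mm of the mat's centre (horizontal distance between guard_foot and mat below 0.05 m and height (world z) of guard_foot below 0.012 m and angle between guard_foot's own z axis and vertical below 0.15 rad and contact force between guard and mat above 0.3 N and z of cap_center in the frame of neck between 0.06 and 0.15 m and horizontal distance between cap_center and neck below 0.035 m and angle between cap_center's own z axis and vertical below 0.25 rad and contact force between cap and the fingers above 1 N and contact force between cap and jug below 0.1 N and linear speed of cap below 0.05 m/s); the arm keeps its last pose, push and grip.
It fails at once if another thing on the counter is disturbed (moved over 30 mm) (distance of any of mug, spare_bottle, jar, tumbler, bowl, spoon, spatula from where it was at the start of the episode above 0.03 m).
It also fails if it takes over 64 s, if anything falls off the work surface, if the arm or the gripper's body presses on something with over 40 N, if the wrist force passes 120 N, or if a joint passes its speed limit or range.

## Working session

There is one attempt and no reset: what is moved stays moved. The work goes in short steps, each a Python script; the robot and the scene stay as the last script left them, time stands still between calls to the robot, and variables do not carry over. Pictures are saved under pics/ and viewed, about 8 in all and at most 12, crops included, and the job is handed in when it is done.

```bash
mkdir -p pics; ls; python3 - <<'E'
from rig import robot
import cv2,numpy as np
for n in ("scene","top"):
    im=robot.grab_frame(n); cv2.imwrite(f"pics/{n}0.png",im[:,:,::-1]); 
    c=robot.camera_info(n); R=cv2.Rodrigues(np.array(c["rvec"]))[0]
    print(n,c,-R.T@np.array(c["tvec"]))
print(robot.get_state())
E
```

```text
pics
scene {'fx': 514.9248484260816, 'fy': 514.9248484260816, 'cx': 286.4722920246541, 'cy': 210.12052253531175, 'rvec': array([ 2.06018644,  0.7539724 , -0.39093185]), 'tvec': array([-0.34971288, -0.06677789,  1.74711546])} [ 1.21668335 -0.91501667  0.92822246]
top {'fx': 390.153042785037, 'fy': 390.153042785037, 'cx': 286.9978923142853, 'cy': 215.66907706029633, 'rvec': array([ 2.16399139, -2.12447502,  0.1724098 ]), 'tvec': array([-0.04051028,  0.47413039,  1.2312793 ])} [ 0.28030811 -0.02528599  1.28968112]
{'time': 0.1, 'qpos': array([-1.34149137,  0.41793735, -0.01030166,  1.61410529,  0.00471502,
        1.11072388, -0.05301201]), 'joint_vel': array([ 0.00302078, -0.00058036, -0.00060178, -0.00269686, -0.00019246,
       -0.00029336, -0.00063448]), 'effort': array([ 9.82600795e-04, -8.52603507e+01,  6.39777202e-01, -4.26701367e+01,
       -4.89301141e-02,  1.62923435e-02,  4.29254874e-05]), 'ee_pos': array([0.16711922, 0.60190436, 0.22387711]), 'tool_rot': array([[-9.63556261e-01,  2.67505679e-01, -2.08214364e-04],
       [ 2.67505740e-01,  9.63555602e-01, -1.13157386e-03],
       [-1.02076317e-04, -1.14603361e-03, -9.99999338e-01]]), 'force': array([-0.6449828 ,  0.38124909, -0.25963251]), 'moment': array([-0.04340477,  0.00873842, -0.03969109]), 'opening': 0.09414430843138576}
```

View pics/scene0.png

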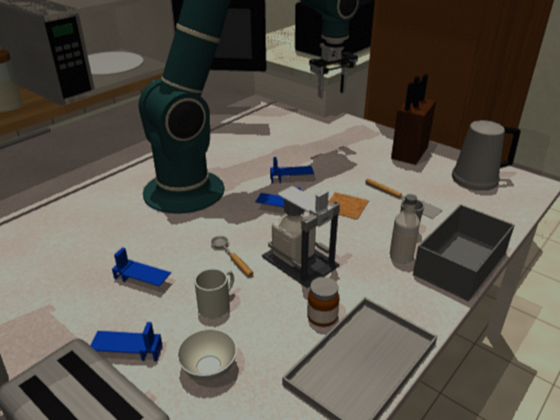

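View pics/top0.png

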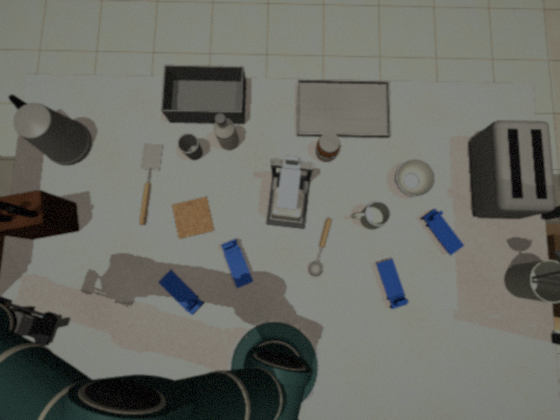

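The scene picture shows the grey guard on the rack's rail, with its fin at about (322,203) and its plate at (297,197). The top picture shows the guard at (290,160–208), the mat at (193,217), the mug at (375,214) and the jar at (328,148).

Four items could be taken for the guard. They are all blue and lie flat, so I reject them: top pixels (237,262), (181,291), (392,282) and (441,231). The aluminium one on the rail at (290,165) is the right one.

```bash
cat > h.py <<'E'
from rig import robot
import cv2,numpy as np
def cam(n):
    c=robot.camera_info(n); K=np.array([[c["fx"],0,c["cx"]],[0,c["fy"],c["cy"]],[0,0,1]])
    return K,np.array(c["rvec"],float),np.array(c["tvec"],float)
def back(C,uv,z):
    K,r,t=C; R=cv2.Rodrigues(r)[0]; o=-R.T@t
    d=R.T@np.linalg.inv(K)@np.array([uv[0],uv[1],1.]); return o+d*(z-o[2])/d[2]
def proj(C,P):
    K,r,t=C; return cv2.projectPoints(np.array(P,float).reshape(-1,3),r,t,K,None)[0].reshape(-1,2)
def down(yaw): # jaw (tool y) direction at angle yaw in world, z down
    y=np.array([np.cos(yaw),np.sin(yaw),0]); z=np.array([0,0,-1.]); return np.column_stack([np.cross(y,z),y,z])
E
python3 - <<'E'
from h import *
C=cam("top")
for n,uv,z in [("mat",(193,217),.004),("fin",(291,162),.26),("plate near end",(287,208),.21),("mug",(375,214),.095),("jar",(328,140),.1),("bottle",(222,118),.2),("bowl",(413,176),.055),("tumbler",(188,146),.05)]:
    print(n,back(C,uv,z).round(3))
K,r,t=cam("wrist"); R=cv2.Rodrigues(r)[0]; s=robot.get_state()
T=s["tool_rot"]; print("cam pos in tool",T.T@(-R.T@t-s["ee_pos"]),"\ncam axes in tool",(T.T@R.T).round(3),K)
im=robot.grab_frame("top")[125:245,160:340]; cv2.imwrite("pics/topc.png",cv2.resize(im,None,fx=4,fy=4,interpolation=cv2.INTER_CUBIC)[:,:,::-1])
E
```

```text
mat [0.469 0.281 0.004]
fin [ 0.589 -0.039  0.26 ]
plate near end [ 0.47 -0.03  0.21]
mug [ 0.476 -0.305  0.095]
jar [ 0.711 -0.158  0.1  ]
bottle [0.736 0.165 0.2  ]
bowl [ 0.611 -0.44   0.055]
tumbler [0.699 0.299 0.05 ]
cam pos in tool [ 0.07606243 -0.0004571  -0.16036206] 
cam axes in tool [[ 0.001 -0.966 -0.258]
 [ 1.     0.001 -0.   ]
 [ 0.    -0.258  0.966]] [[318.6361893    0.         280.44933498]
 [  0.         318.6361893  212.22346177]
 [  0.           0.           1.        ]]
```

View pics/topc.png

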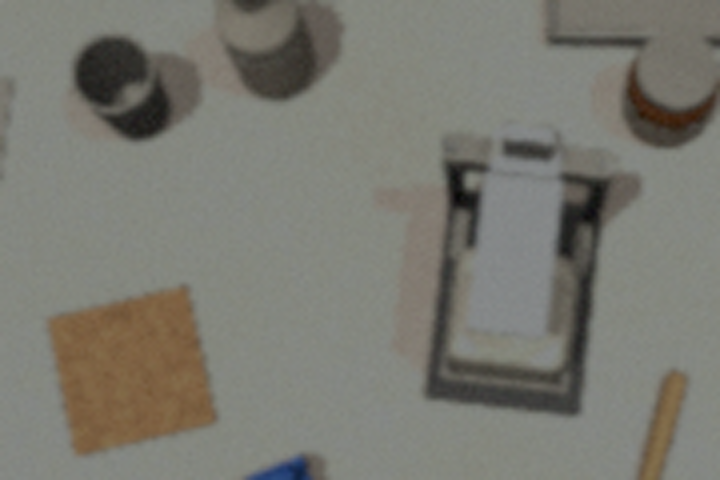

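The crop confirms the grey guard. The fin top is at about crop (530,132), the plate's near corners are at (470,330) and (550,337), and the plate's far edge is at about y=177. The mat corners put its centre at crop (132,370). Next I compute positions, then look closer with the wrist camera.

```bash
python3 - <<'E'
from h import *
C=cam("top")
f=lambda u,v,z: back(C,(160+u/4,125+v/4),z).round(4)
print("fin top",f(530,132,.255))
a=f(470,330,.203);b=f(550,337,.203);c=f(487,175,.203);d=f(563,180,.203)
print("plate",a,b,c,d,"w",np.linalg.norm(a-b),"yaw",np.arctan2(*((c+d)/2-(a+b)/2)[1::-1]), np.arctan2(*(a-b)[1::-1])-np.pi/2)
print("mat",[f(*p,.004) for p in [(50,318),(187,287),(215,422),(77,455)]],f(132,370,.004))
for n,uv in dict(b1a=(228,240),b1b=(245,285),b2a=(166,272),b2b=(195,312)).items(): print(n,back(C,uv,.01).round(3))
for yaw in(-.03,np.pi-.03,-.03+1.57,-.03-1.57):print(yaw,robot.ik([.56,-.04,.4],down(yaw)))
E
```

```text
fin top [ 0.6015 -0.0429  0.255 ]
plate [ 0.4718 -0.0036  0.203 ] [ 0.4679 -0.0603  0.203 ] [ 0.585  -0.0134  0.203 ] [ 0.5824 -0.068   0.203 ] w 0.05683396871590088 yaw -0.07670472308073344 -0.06867490223204009
mat [array([0.5104, 0.3513, 0.004 ]), array([0.539 , 0.2384, 0.004 ]), array([0.4256, 0.2096, 0.004 ]), array([0.3961, 0.3219, 0.004 ])] [0.4678 0.2805 0.004 ]
b1a [0.394 0.16  0.01 ]
b1b [0.25 0.1  0.01]
b2a [0.287 0.357 0.01 ]
b2b [0.162 0.256 0.01 ]
-0.03 [-0.64234925  0.2419045   0.81543086  1.54283772 -0.17698202  1.43334301
  0.15282465]
3.1115926535897933 [-0.89734991  0.37239791  1.23077672  1.54856657 -0.35199201  1.47001414
 -2.82417377]
1.54 [-0.63543423  0.24023896  0.80599414  1.54265865 -0.17419684  1.43300728
  1.72016275]
-1.6 [-0.75598612  0.27804066  0.97877136  1.54561276 -0.23174531  1.44153195
 -1.3650698 ]
```

The plate measures 56.8 mm wide against 56 mm, and the grip point from the plate edge, (.6015,-.0415), agrees with the fin at (.6015,-.043). The yaw is about -0.072. Now I move over it with the wrist camera.

```bash
python3 - <<'E'
from h import *
robot.move_ptp([.565,-.04,.40],down(-.072)); robot.pause(.3)
C=cam("wrist"); im=robot.grab_frame("wrist").copy()
import pickle; pickle.dump(C,open("w1.pkl","wb"))
s=robot.get_state(); print(s["time"],s["ee_pos"],s["qpos"].round(2),s["force"])
o=cv2.resize(im,None,fx=1.4,fy=1.4,interpolation=cv2.INTER_CUBIC)
g=np.array([.6015,-.042,.237]);c,sn=np.cos(-.072),np.sin(-.072);R=np.array([[c,-sn,0],[sn,c,0],[0,0,1]])
P=[g+R@np.array(p) for p in [(-.006,-.018,.018),(-.006,.018,.018),(.006,.018,.018),(.006,-.018,.018),(-.132,-.028,-.033),(-.132,.028,-.033)]]
print(proj(C,P).round(1)); 
for u,v in proj(C,P)*1.4: cv2.circle(o,(int(u),int(v)),2,(255,0,0),-1)
cv2.imwrite("pics/w1.png",o[:,:,::-1])
E
```

```text
3.2333 [ 0.56500908 -0.0398969   0.39996783] [-0.63  0.25  0.82  1.53 -0.19  1.44  0.12] [ 0.70555725 -0.20813288 -0.29236995]
[[312.2 222.5]
 [313.2 187. ]
 [325.6 187. ]
 [324.2 222.5]
 [199.5 217.9]
 [196.2 169.7]]
```

View pics/w1.png

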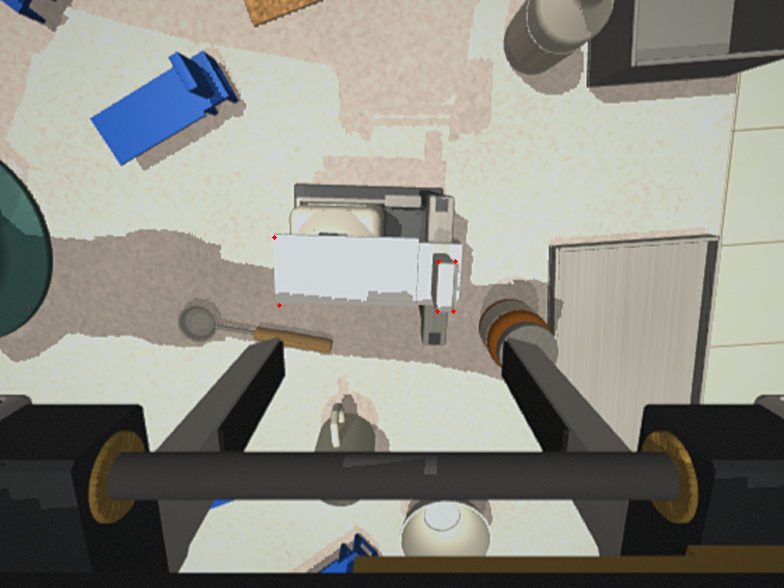

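The projected model points land on the fin (437–456, 262–312) and on the plate's near corners (275,236) and (278,306) to within about 1 px, so the pose is good. Next I grip and pull up.

```bash
python3 - <<'E'
from h import *
x,y=.6015,-.042
robot.move_linear([x,y,.30],.2)
print("hit",robot.move_linear([x,y,.238],.1,threshold=8))
robot.gripper_to(.0); s=robot.get_state(); print(s["opening"],s["ee_pos"],s["force"],s["time"])
robot.move_linear([x,y,.262],.03); s=robot.get_state(); print(s["opening"],s["force"])
robot.move_linear([x,y,.34],.1); robot.pause(.2); s=robot.get_state(); print(s["opening"],s["ee_pos"],s["force"],s["moment"],s["time"])
im=robot.grab_frame("scene")[120:300,180:420]; cv2.imwrite("pics/s1.png",cv2.resize(im,None,fx=3,fy=3,interpolation=cv2.INTER_CUBIC)[:,:,::-1])
E
```

```text
hit False
0.011688515128299085 [ 0.60150067 -0.04197994  0.23798643] [ 0.27785339 -0.50653584 -0.04907055] 5.9083
0.011974477705057036 [ 0.29433486  0.10637201 -1.83649688]
0.011786442171094353 [ 0.60133963 -0.04201782  0.33952481] [ 0.37355136 -0.24423747 -1.93039528] [-0.05708653  0.04431222  0.0480037 ] 7.9917
```

View pics/s1.png

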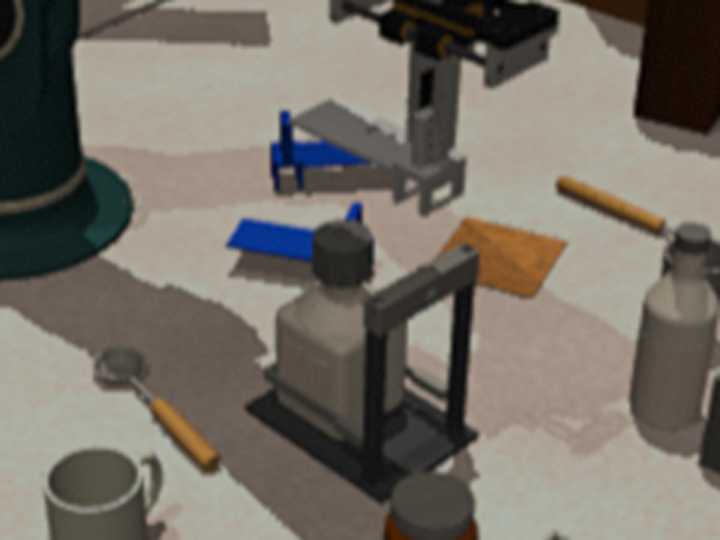

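The guard hangs level in the gripper at crop (420,170), clear of the rail, and the cap is exposed at (343,255). The force reads about 1.6 N more downward, which fits 160 g. Now I carry it to the mat and lower it until contact.

```bash
python3 - <<'E'
from h import *
x,y=.472,.2805
robot.move_linear([x,y,.30],.25)
robot.move_linear([x,y,.095],.15); robot.pause(.2)
print("touch",robot.move_linear([x,y,.064],.02,threshold=3)); s=robot.get_state(); print(s["ee_pos"],s["force"],s["moment"],s["time"])
robot.gripper_to(.07); s=robot.get_state(); print(s["opening"],s["force"])
robot.move_linear([x,y,.22],.1); robot.pause(.1); s=robot.get_state(); print(s["ee_pos"],s["force"],s["time"])
robot.move_ptp([.507,-.035,.37],down(-.072-np.pi/2)); robot.pause(.3)
C=cam("wrist"); im=robot.grab_frame("wrist").copy(); s=robot.get_state(); print(s["time"],s["qpos"].round(2))
c,sn=np.cos(-.072),np.sin(-.072)
n=np.array([.6015,-.042])-.095*np.array([c,sn]); print("neck",n)
th=np.linspace(0,2*np.pi,24); pts=proj(C,[[n[0]+.0255*np.cos(t),n[1]+.0255*np.sin(t),.199] for t in th])
o=cv2.resize(im,None,fx=1.4,fy=1.4,interpolation=cv2.INTER_CUBIC)
for u,v in pts*1.4: cv2.circle(o,(int(u),int(v)),1,(255,0,0),-1)
t=cv2.resize(robot.grab_frame("scene")[130:240,230:390],None,fx=2,fy=2,interpolation=cv2.INTER_CUBIC)
o[:t.shape[0],-t.shape[1]:]=t
cv2.imwrite("pics/w2.png",o[:,:,::-1])
E
```

```text
touch True
[0.47200583 0.28047557 0.06688463] [-0.93207831 -0.00880173  7.2333542 ] [-0.12371142  0.33297402  0.03083403] 12.575
0.07002830883096997 [ 0.23932455  0.70561064 -0.21089186]
[0.4718778  0.28039534 0.21960889] [ 0.19433341 -0.64581298  0.74830011] 15.3667
17.0333 [-0.99  0.17  1.13  1.72 -0.15  1.35 -1.47]
neck [ 0.50674613 -0.03516591]
```

View pics/w2.png

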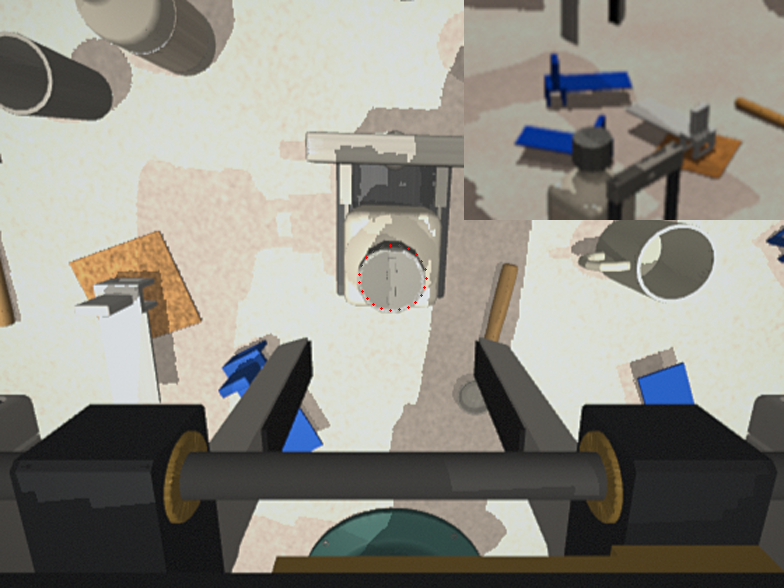

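The guard stands upright on the mat at (120,290), which the scene inset confirms. The projected ring fits the closed cap at (393,279) to about 1 mm, and the bar lies along the jug's x. Next I grip across y, press, and read the force.

```bash
python3 - <<'E'
from h import *
x,y=.5065,-.0352
f=lambda t:(lambda s:print(t,round(s["time"],2),s["ee_pos"].round(4),s["force"].round(2),s["moment"].round(2),round(s["opening"],4)))(robot.get_state())
robot.gripper_to(.09)
robot.move_linear([x,y,.24],.15); f("pre")
print("hit",robot.move_linear([x,y,.181],.08,threshold=8)); f("at")
robot.gripper_to(0); robot.pause(.2); f("grip")
for z in (.178,.1755,.175):
    robot.move_linear([x,y,z],.02); robot.pause(.15); f("press")
E
```

```text
pre 18.62 [ 0.5069 -0.0353  0.2407] [ 0.29 -0.76  0.17] [-0.06  0.15 -0.01] 0.0903
hit False
at 19.52 [ 0.5067 -0.0354  0.1813] [ 0.21  0.25 -0.48] [0.01 0.15 0.03] 0.0899
grip 20.4 [ 0.5066 -0.0344  0.181 ] [0.06 5.06 2.2 ] [1.25 0.19 0.01] 0.0507
press 20.85 [ 0.5067 -0.0345  0.1782] [-1.05  5.71  4.05] [1.15 0.27 0.01] 0.0509
press 21.27 [ 0.5068 -0.0346  0.1758] [-0.58  3.82  8.04] [1.05 0.41 0.  ] 0.0508
press 21.68 [ 0.5068 -0.0346  0.1754] [-1.59  3.68  9.41] [ 1.08  0.5  -0.01] 0.0509
```

```bash
python3 - <<'E'
from h import *
x,y=.5065,-.0344
f=lambda t:(lambda s:print(t,round(s["time"],2),s["ee_pos"].round(4),s["force"].round(2),s["moment"].round(2),round(s["opening"],4),s["qpos"][6].round(3)))(robot.get_state())
robot.move_linear([x,y,.1742],.02); robot.pause(.15); f("press")
for a in (15,30,45,60,72,80):
    robot.move_ptp([x,y,.1742],down(-.072-np.pi/2+np.radians(a))); f(a)
im=robot.grab_frame("scene")[160:280,230:390]; cv2.imwrite("pics/s2.png",cv2.resize(im,None,fx=4.5,fy=4.5,interpolation=cv2.INTER_CUBIC)[:,:,::-1])
E
```

```text
press 22.07 [ 0.5069 -0.0345  0.1747] [-1.38  0.14  9.78] [ 0.14  0.57 -0.01] 0.0512 -1.243
15 22.41 [ 0.5072 -0.0346  0.1749] [-0.15  0.11  9.5 ] [0.11 0.2  0.06] 0.0509 -1.021
30 22.75 [ 0.5072 -0.0345  0.1749] [0.59 0.93 8.42] [0.12 0.14 0.05] 0.051 -0.794
45 23.09 [ 0.5073 -0.0345  0.175 ] [0.89 0.6  9.83] [0.18 0.11 0.04] 0.0506 -0.564
60 23.43 [ 0.5073 -0.0345  0.175 ] [0.33 0.84 9.94] [0.13 0.06 0.03] 0.0512 -0.331
72 23.74 [ 0.5072 -0.0345  0.1749] [0.3  1.02 8.88] [ 0.14  0.09 -0.  ] 0.0509 -0.142
80 24.0 [ 0.5072 -0.0345  0.1749] [-0.13 -0.45 10.21] [0.06 0.02 0.02] 0.0508 -0.014
```

View pics/s2.png

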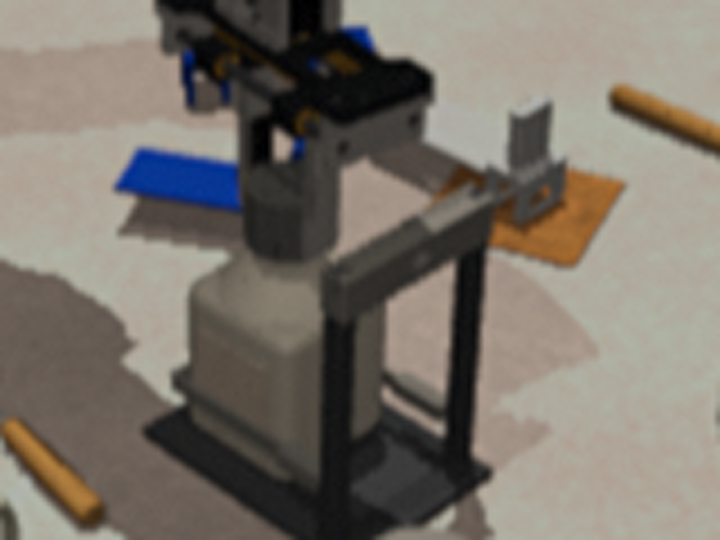

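The cap is between the pads at crop (285,215), and the guard still stands on the mat. The twist moment stayed at or below 0.06 N m, so the cap turned rather than the pads slipping. I lift gently and watch the force.

```bash
python3 - <<'E'
from h import *
x,y=.5067,-.0345
f=lambda t:(lambda s:print(t,round(s["time"],2),s["ee_pos"].round(4),s["force"].round(2),s["moment"].round(2),round(s["opening"],4)))(robot.get_state())
for z in (.181,.186,.20): 
    print(robot.move_linear([x,y,z],.03,threshold=20)); f(z)
robot.move_linear([x,y,.28],.08); robot.pause(.5); f("up")
im=robot.grab_frame("scene")[140:260,230:390]; cv2.imwrite("pics/s3.png",cv2.resize(im,None,fx=4.5,fy=4.5,interpolation=cv2.INTER_CUBIC)[:,:,::-1])
E
```

```text
False
0.181 24.43 [ 0.5067 -0.0346  0.181 ] [ 0.18 -0.39  3.25] [-0.11  0.06  0.05] 0.051
False
0.186 24.74 [ 0.5067 -0.0345  0.186 ] [ 0.24  0.27 -1.26] [-0.09  0.05  0.06] 0.0508
False
0.2 25.36 [ 0.5067 -0.0344  0.2   ] [-0.68  0.01 -0.76] [-0.12  0.17  0.01] 0.0505
up 27.01 [ 0.5067 -0.0345  0.28  ] [-0.93 -0.11 -0.53] [-0.04  0.08 -0.03] 0.0509
```

View pics/s3.png

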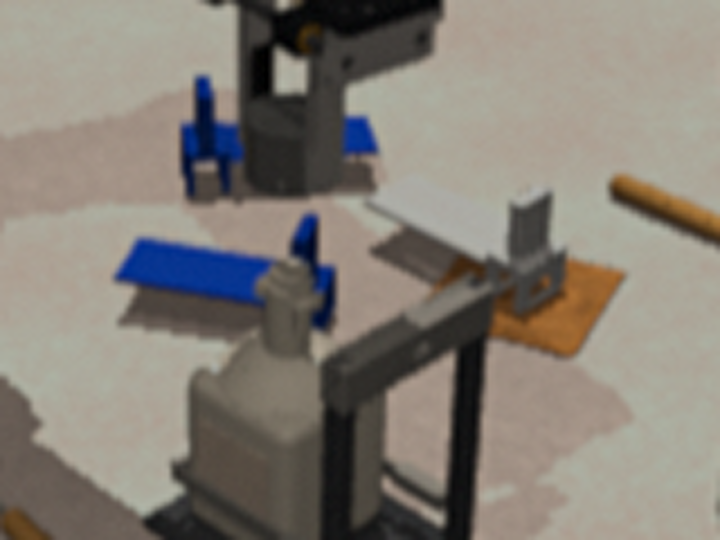

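The cap is held level at crop (285,145) above the bare neck at (290,280). The guard stands on the mat at (535,270). I hand in.

```bash
python3 -c "
from rig import robot
s=robot.get_state();print(s['time'],s['opening'],s['ee_pos']);print(robot.sign_off())"
```

```text
27.0583 0.05076590475286429 [ 0.5066782  -0.03450377  0.27995946]
the job is handed in; nothing more can be done
None
```

The job is done and handed in at 27 s of the 64 s allowed; the rig gives no verdict. I pulled the guard off its rail and stood it on the mat. Then I pressed the cap down with about 10 N, turned it 80° anticlockwise and lifted it off.

- **Cap:** The last picture shows it held level above the bare neck. The gripper is 50.8 mm open (the cap is 51 mm across) and sits about 99 mm above where it gripped the seated cap. Sideways it is within about 1 mm of where I measured the neck.
- **Guard:** It stands upright near the middle of the mat in the last three pictures. I aimed 4 mm past the mat's centre, but did not measure where it ended up.
- **Other things:** I never touched the mug, bottle, jar or the rest, and saw no sign that they moved. I did not re-measure their positions.
- **One small disagreement:** When I first gripped the cap, the tool felt about 5 N sideways. That suggests my neck position was about 1 mm off in y; I corrected it before the twist.

I inferred that the cap really turned from the low twisting moment and the clean lift. I did not measure its angle in a picture.

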